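# Unlock, try and hold open the lid of an equipment case

### The job

Slide the red transport lock of the black equipment case fully to its open end stop, away from the yellow catch, then try the lid by its orange handle: the yellow catch may or may not be holding it, and only a light tug tells. If it is caught, do not force it: slide the yellow catch to its other end stop and try again. Lift the lid to about 45 degrees and finish while still gripping it by its handle and holding it there, leaving the tools and parts around the case where they are.

Things in the scene. Friction and masses are not known exactly. Their poses are not given: they have to be found in the camera images.
- case: Black plastic equipment case, fixed to the bench, 200 x 280 x 88 mm (x, y, z; with the lid shut 104 mm high), with a grey control deck 50 mm deep and 88 mm high along its +x side (case x from 100 to 150 mm), which lies away from the robot. Origin: centre of the underside of the black part, on the bench. Its x points from the hinge to the deck, its y along the deck, z up. The directions below are those of the case.
- lid (a joint): Opening angle of the black lid in rad: 0 shut, 0.785 = 45 degrees, stop at 1.25. It is hinged along the case's y at the side nearest the robot and opens so that its deck-side edge rises. It weighs about 0.5 kg (0.4 to 0.65) and falls shut when let go. While the lock or the catch holds it, it has only some 3 mm of play at the handle (about 0.02 rad).
- lid_handle (a point): Gripping point of the lid's orange handle: an upright fin in the middle of the lid, 14 mm thick (along the case's y), 44 mm long (along x), standing 42 mm above the lid. The point is midway in its thickness and length, 24 mm above the lid's top face and 18 mm below the fin's top. It moves with the lid; its axes are those of the case when the lid is shut.
- lid_hinge (a point): Point on the lid's hinge axis (the axis runs along the case's y through it), 98 mm from the case's origin towards the robot and 94 mm up. With the lid shut the handle's point lies 158 mm towards the deck from it and 34 mm higher.
- lock (a joint): Position in m of the red transport lock knob on the deck. It slides along the case's +y: end stop (open) at 0.036. It starts between 0 and 0.014, where its steel tongue lies over a steel lug of the lid; past about 0.027 it is clear. Needs about 2 N to slide (a little more when moved fast), stays where it is left.
- lock_grip (a point): Gripping point of the red lock knob: an upright block 14 mm thick along y (the sliding direction), 26 mm along x, rising 40 mm above the deck. The point is at its middle, 26 mm above the deck and 14 mm below its top. Around its foot is a flange 24 mm long along y and 4.5 mm high. A steel tongue 14 mm wide along y reaches 33 mm from the point towards the lid, 15 to 22 mm above the deck.
- catch (a joint): Position in m of the yellow catch knob on the deck. It slides along the case's y between the end stops 0 and 0.040 (+y). It starts within 3 mm of 0. Its bolt and the lid's keeper are hidden inside the case: at one end it may hold the lid, and then at the other it does not; which, differs from case to case, and only the lid tells. Needs about 2 N to slide, stays where it is left; should be moved with the lid let down, not pulled.
- catch_grip (a point): Gripping point of the yellow catch knob: a block of the same size as the red one (14 mm along y, 26 mm along x, 40 mm above the deck, flange 24 mm at the foot), the point 26 mm above the deck.
- driver: Loose screwdriver, yellow handle, 200 mm long, 26 mm thick, lying beside the case on its -y side. Bystander. Origin: underside, mid-length.
- adapter: Loose aluminium adapter ring, 68 mm across, 14 mm high, beside the case on its +y side. Bystander. Origin: centre of its underside.
- jar: Loose amber jar with red cap, 56 mm across, 70 mm high. Bystander. Origin: centre of its underside.
- wrench: Loose steel spanner, 180 mm long, 8 mm thick, on the bench beyond the deck. Bystander. Origin: underside, mid-length.
- spool: Loose white spool, 60 mm across, 36 mm high. Bystander. Origin: centre of its underside.
- dish: Loose steel dish, 90 mm across, 30 mm high, on the bench beyond the deck. Bystander. Origin: centre of its underside.

How it is judged:
On the way:
1. the red transport lock is at its open end stop (value of joint lock above 0.033 m and value of joint lid below 0.06 rad), for 0.2 s.
At the end, for the whole second after the job is handed in: The lid stands still (under 0.05 rad/s) between 0.60 and 0.97 rad (34 to 56 degrees), held by the fingers at its orange handle (over 1 N, grasp point within 45 mm of the handle's point), and the red lock is still open, within 5 mm of its end stop (value of joint lid between 0.6 and 0.97 rad and velocity of joint lid between -0.05 and 0.05 rad/s and value of joint lock above 0.031 m and contact force between the fingers and lid above 1 N and distance between the grasp point and lid_handle below 0.045 m); the arm keeps its last pose, push and grip.
It fails at once if the lid is forced against its catch or lock (over 45 N) (contact force between lid and catch above 45 N or contact force between lid and lock above 45 N).
It fails at once if a bystander (screwdriver, ring, jar, spanner, spool or dish) is moved more than 25 mm (distance of any of driver, adapter, jar, wrench, spool, dish from where it was at the start of the episode above 0.025 m).
It also fails if it takes over 72 s, if anything falls off the work surface, if the arm or the gripper's body presses on something with over 40 N, if the wrist force passes 120 N, or if a joint passes its speed limit or range.

### The arm

A 7-joint arm with a two-finger parallel gripper is mounted at the origin on the work surface. World frame = base frame: x ahead of the robot, y to its left, z up, the work surface at z = 0. Lengths are in m, angles in rad, forces in N, time in s.
With the tool pointing down it reaches from about 0.425 to 1.025 m from the base axis. Payload 9.4 kg.
Tool frame: the origin (TCP) lies between the finger pads; the fingertips stand 11 mm ahead of it and the grasp point (between the pads) lies 8 mm behind it (r.tcp_to_tips is the distance from the TCP to the fingertips, in m); z points along the fingers, y is the line along which they close (so a half turn about z gives the same grasp; the last joint's range is limited). The gripper opens to 93 mm and grips with 3 to 60 N. Pads are 15 mm wide; open, the fingers measure 128 mm over their backs; the gripper's body (75 mm by 188 mm) begins 65 mm behind the grasp point.
Start: joints at [-0.077, 0.599, -0.003, 1.599, 0.002, 0.943, -0.08], TCP at [0.725, -0, 0.23] pointing down, gripper open.
Joint ranges: [-2.57, 2.57], [-0.35, 1.97], [-1.29, 1.29], [0.11, 2.56], [-1.05, 4.19], [0.11, 1.86], [-2.63, 2.63]. Speed limits (rad/s): [2.22, 2.22, 3.01, 3.01, 3.14, 3.14, 3.14].

### API

Orientations are given as a rotation vector (axis times angle).
In Python, from rig import r gives the robot as it stands.
- The arm moves only by the tool play_rows, never from a script. Its arguments are lists of equal length, an entry for each row: "translation": the shift along the world's x, y, z in mm, a list of three; "rot": the turn, a rotation vector about the world's x, y, z in degrees, a list of three; "jaw": the opening, from 0 (shut) to 1 (fully open). In form: {"translation": [[x, y, z], ...], "rot": [[ax, ay, az], ...], "jaw": [jaw, ...]}. A call has 1 to 5 rows; each row shifts and turns the commanded pose from where the row before left it; what a row does not reach is not made up. A row lasts 1/12 s, in which the tool goes at most 41.7 mm and 7.16 degrees, less where a joint would pass 70% of its speed; a pose out of reach is approached as far as the arm can. A call with a gripper value outside its range is refused whole. The fingers move at their own pace and stop on an object; the grip force is fixed at half the most. Time passes only in rows, so rows that do not move let the fingers close. It gives the time, the measured TCP pose, the force, the opening and the grip force at its end, in the units of the state.
- r.read_state(): the state, without advancing time (a new reading comes with each control period).
- r.snapshot(name): name is "scene" or "side" or "wrist"; returns (picture, depth): 420x560x3 uint8, red, green, blue; 420x560 float32, m along the optical axis (not along the pixel's ray), 0 where there is no reading.
- r.camera_info(name): a dict with "fx", "fy", "cx", "cy" (pixels), "extrinsics" (4x4, takes a point from camera to world coordinates). Camera axes: x right, y up, looking along -z (the intrinsics and any distortion apply to the point x, -y, -z); pixel columns grow to the right and rows downward; lengths in m; the calibration is good to about 2 mm. A picture is of the moment at which its call begins: read the wrist's pose just before it. camera_info takes no time and is no camera call; for the wrist camera it gives the pose at the moment of the call.
- r.hand_in(): hands the job in; it is judged then, once.
Trained networks look in the newest picture that a camera, given by its name, has taken for a name from the list of things; names that differ only in an ending like _2 or _b are one class to them, and where a whole thing is asked for, a point or a joint stands for the part that bears it (a point fixed in the world has none). Each returns a list of dicts, best first, with "confidence" (0 to 1); they miss things now and then, are a little off and sometimes report something else, mostly with a low value. They report only what shows in the picture. A call takes as long as a camera call.
- r.masks_of(camera, query): "pixels" (420x560 bool, what is visible of it) and "rect" ([left, top, right, bottom] in pixels, round what is visible of it).
- r.pinpoint(camera, query): "uv" ([column, row] in pixels: a listed point, or the origin of a listed thing).
The state is a dict: "t": time; "qpos": joint angles; "qd": joint speeds; "effort": joint torques, N m; "position": TCP position; "orientation": TCP orientation; "wrist_force": force on the tool from outside, world axes, zero at the start; "wrist_torque": the same for the moment, N m; "gripper_width": opening from 0.0 (shut) to 1.0 (fully open); "finger_force": force on a finger pad.
Only numpy, scipy, OpenCV 4.12 (cv2) and the standard library are available. Lean on these libraries where they do the work, as an engineer would, in place of code of your own. Each camera call takes 0.05 s, during which the arm holds its last target. There are 200 camera calls.

## Working session

There is one attempt and no reset: what is moved stays moved. The work goes in short steps, Python scripts to look and compute and a tool call to move; the robot and the scene stay as the last step left them, time stands still between calls to the robot, and variables do not carry over. Pictures are saved under pics/ and viewed, at most 10 in all, crops included, and the job is handed in when it is done.

Besides the shell and the picture viewer there is one more tool, called after "Call:" in YAML: its name, and indented under it one key for each argument. play_rows: Moves the arm, as the interface text tells. Its arguments: {"type":"object","properties":{"translation":{"type":"array"},"rot":{"type":"array"},"jaw":{"type":"array"}},"required":["translation","rot","jaw"]}

```bash
ls; mkdir -p pics; cat > h.py <<'E'
from rig import r
import numpy as np, cv2
def snap(n):
    return r.snapshot(n)
def world(n,uv,d,ci=None):
    c=ci or r.camera_info(n); u,v=uv
    p=np.array([(u-c['cx'])/c['fx']*d,-(v-c['cy'])/c['fy']*d,-d,1])
    return (np.array(c['extrinsics'])@p)[:3]
def dep(D,uv,k=2):
    u,v=[int(round(a)) for a in uv]; w=D[max(0,v-k):v+k+1,max(0,u-k):u+k+1]; w=w[w>0]
    return float(np.median(w)) if w.size else 0
def onplane(n,uv,z):
    c=r.camera_info(n); o=np.array(c['extrinsics'])[:3,3]; p=world(n,uv,1.0,c); d=p-o
    return o+d*(z-o[2])/d[2]
E
python3 - <<'E'
from h import *
ims=[]
for n in ['scene','side']:
    im,D=snap(n); ims.append(im)
    print(n,np.round(np.array(r.camera_info(n)['extrinsics'])[:3,3],3), [k for k in r.camera_info(n)])
    for q in ['case','lid_handle','lock_grip','catch_grip','lid_hinge']:
        for x in r.pinpoint(n,q)[:2]:
            d=dep(D,x['uv']); print(q,np.round(x['uv']),round(x['confidence'],2),np.round(world(n,x['uv'],d),3))
    cv2.imwrite(f'pics/{n}0.png',im[:,:,::-1])
E
```

```text
pics
scene [ 1.148 -0.548  1.402] ['fx', 'fy', 'cx', 'cy', 'extrinsics']
case [271. 226.] 0.96 [ 0.567 -0.034  0.104]
lid_handle [284. 222.] 0.58 [ 0.598 -0.007  0.136]
lock_grip [312. 225.] 0.61 [0.657 0.053 0.117]
catch_grip [274. 251.] 0.64 [ 0.648 -0.098  0.127]
lid_hinge [253. 192.] 0.88 [0.379 0.052 0.008]
side [0.418 0.975 0.804] ['fx', 'fy', 'cx', 'cy', 'extrinsics']
case [282. 246.] 0.63 [0.514 0.143 0.102]
lid_handle [264. 207.] 0.7 [0.582 0.009 0.133]
lid_handle [236. 220.] 0.17 [0.656 0.068 0.124]
lock_grip [235. 223.] 0.67 [0.66  0.069 0.113]
catch_grip [252. 193.] 0.59 [ 0.637 -0.096  0.116]
lid_hinge [314. 225.] 0.61 [0.43  0.028 0.092]
```

```bash
python3 - <<'E'
import cv2,numpy as np
a=cv2.imread('pics/scene0.png')[130:330,150:420];b=cv2.imread('pics/side0.png')[120:320,150:420]
cv2.imwrite('pics/ab.png',np.vstack([cv2.resize(x,None,fx=2,fy=1.5*1) if 0 else cv2.resize(x,(405*1,300)) for x in (a,b)]))
E
```

```text
(no output)
```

View pics/ab.png

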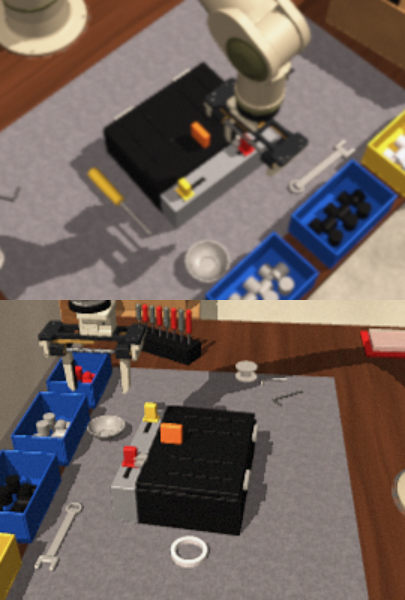

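```bash
cat >> h.py <<'E'
def tri(a,uva,b,uvb):
    # nearest point between two rays
    ca,cb=r.camera_info(a),r.camera_info(b)
    oa,ob=np.array(ca['extrinsics'])[:3,3],np.array(cb['extrinsics'])[:3,3]
    da,db=world(a,uva,1,ca)-oa,world(b,uvb,1,cb)-ob
    s=np.linalg.lstsq(np.c_[da,-db],ob-oa,rcond=None)[0]
    pa,pb=oa+s[0]*da,ob+s[1]*db
    return (pa+pb)/2,np.linalg.norm(pa-pb)
E
python3 - <<'E'
from h import *
P={}
for n in ['scene','side']:
    snap(n)
    for q in ['lid_handle','lock_grip','catch_grip','lid_hinge','case']:
        P[n,q]=r.pinpoint(n,q)[0]['uv']
for q in ['lid_handle','lock_grip','catch_grip','lid_hinge','case']:
    p,e=tri('scene',P['scene',q],'side',P['side',q]); print(q,np.round(p,4),round(e,4))
# wrist view
im,D=snap('wrist'); cv2.imwrite('pics/w0.png',im[:,:,::-1])
c=r.camera_info('wrist'); print(np.round(c['extrinsics'],3))
for q in ['lid_handle','lock_grip','catch_grip']:
    for x in r.pinpoint('wrist',q)[:2]:
        z={'lid_handle':.128,'lock_grip':.114,'catch_grip':.114}[q]
        print(q,np.round(x['uv']),round(x['confidence'],2),np.round(onplane('wrist',x['uv'],z),4))
print(r.read_state())
E
```

```text
lid_handle [ 0.5862 -0.004   0.1192] 0.0036
lock_grip [0.6585 0.0577 0.1062] 0.0124
catch_grip [ 0.6383 -0.1001  0.111 ] 0.0009
lid_hinge [0.4266 0.0101 0.087 ] 0.0049
case [ 0.5268  0.0076 -0.0056] 0.008
[[ 1.     0.     0.     0.724]
 [-0.     0.963  0.27   0.074]
 [-0.    -0.27   0.963  0.385]
 [ 0.     0.     0.     1.   ]]
lid_handle [110. 210.] 0.75 [0.5828 0.0011 0.128 ]
lock_grip [196. 138.] 0.74 [0.6562 0.0597 0.114 ]
catch_grip [197. 306.] 0.85 [ 0.6463 -0.0999  0.114 ]
{'t': 1.4, 'qpos': array([-0.07671257,  0.59930796, -0.00252358,  1.59940498,  0.00181054,
        0.94291432, -0.0798053 ]), 'qd': array([-0.00109243, -0.00170921, -0.00020758, -0.00139042, -0.00069491,
       -0.00043318, -0.00056911]), 'effort': array([ 1.32149358e-03, -7.64823389e+01,  1.49688240e+00, -2.52701104e+01,
       -5.23594057e-02,  1.05599739e-02,  1.74127933e-05]), 'position': array([7.24990970e-01, 1.32807649e-05, 2.29609857e-01]), 'orientation': array([ 2.22137314e+00,  2.22149459e+00, -8.12081860e-05]), 'wrist_force': array([ 0.09504049, -0.15156868, -0.37185813]), 'wrist_torque': array([-0.022415  , -0.01223229, -0.01080251]), 'finger_force': 0.0, 'gripper_width': 0.9990967917884214}
```

View pics/w0.png

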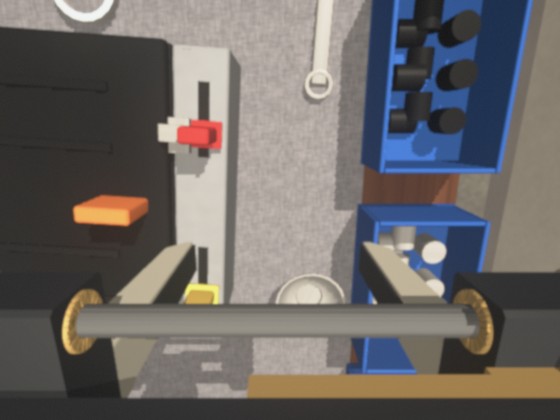

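The scene, side and wrist views agree. In the wrist image the orange fin is at about (110,210), the red knob at (200,134) and the yellow knob at (200,297). Their tops all have clear space around them. The dish is beyond the deck, and the ring is on the +y side. Next I'll get the case yaw from the depth.

```bash
cat >> h.py <<'E'
def cloud(n,D):
    c=r.camera_info(n); v,u=np.mgrid[0:420,0:560]
    P=np.stack([(u-c['cx'])/c['fx']*D,-(v-c['cy'])/c['fy']*D,-D],-1)
    E=np.array(c['extrinsics']); return P@E[:3,:3].T+E[:3,3]
E
python3 - <<'E'
from h import *
for n in ['wrist','scene','side']:
    im,D=snap(n); W=cloud(n,D); f=im.astype(int)
    reg=(D>0)&(W[...,0]>.38)&(W[...,0]<.75)&(abs(W[...,1])<.2)
    for nm,zr in [('deck',(.082,.094)),('lid',(.099,.109))]:
        m=reg&(W[...,2]>zr[0])&(W[...,2]<zr[1])
        k=cv2.morphologyEx(m.astype(np.uint8),cv2.MORPH_OPEN,np.ones((3,3)))>0
        p=W[k][:,:2].astype(np.float32)
        if len(p)>50:
            print(n,nm,len(p),cv2.minAreaRect(p*1000),np.median(W[k][:,2]).round(4))
    R,G,B=f[...,0],f[...,1],f[...,2]
    for nm,m in [('red',(R>120)&(G<60)&(B<70)),('yel',(R>150)&(G>120)&(B<80)),('org',(R>160)&(G>60)&(G<120)&(B<80))]:
        m=m&reg&(W[...,2]>.1)
        if m.sum()<8: continue
        P=W[m]; z=np.percentile(P[:,2],95); t=P[P[:,2]>z-.005]
        print(n,nm,len(P),'ztop',z.round(4),'top rect',cv2.minAreaRect((t[:,:2]*1000).astype(np.float32)))
E
```

```text
wrist deck 11528 ((649.013671875, 10.668869018554688), (251.00318908691406, 52.76321029663086), 86.0793228149414) 0.0884
wrist lid 39187 ((562.7086181640625, 19.58599853515625), (245.30361938476562, 206.60433959960938), 86.41327667236328) 0.1045
wrist red 36 ztop 0.1234 top rect ((669.716552734375, 60.57868957519531), (6.423538684844971, 0.3558036684989929), 84.82979583740234)
wrist yel 1293 ztop 0.3349 top rect ((734.2817993164062, 21.02417755126953), (2.9232265949249268, 31.43306541442871), 89.69996643066406)
wrist org 953 ztop 0.1439 top rect ((585.7052001953125, 0.8491706848144531), (13.977875709533691, 42.15216064453125), 86.3235855102539)
scene deck 902 ((650.9022216796875, -5.0320587158203125), (280.5028381347656, 57.021087646484375), 86.55342864990234) 0.088
scene lid 2953 ((533.7230224609375, -0.0020904541015625), (278.4389953613281, 218.17269897460938), 84.00958251953125) 0.104
scene red 36 ztop 0.1272 top rect ((617.811767578125, 19.229534149169922), (111.21006774902344, 17.791452407836914), 34.008575439453125)
scene yel 85 ztop 0.1486 top rect ((653.2391967773438, -3.7913
[... 153 characters left out ...]
3.260986328125, 10.431230545043945), 5.511472702026367)
side deck 652 ((619.4642944335938, 52.84568786621094), (191.84326171875, 345.7357177734375), 31.741491317749023) 0.0876
side lid 3413 ((545.047607421875, 4.4569091796875), (285.1744384765625, 232.21278381347656), 86.46882629394531) 0.1036
side red 64 ztop 0.1287 top rect ((655.2178344726562, 66.24565124511719), (10.726964950561523, 21.749757766723633), 82.07868957519531)
side yel 112 ztop 0.3312 top rect ((735.4060668945312, 21.01666259765625), (28.235166549682617, 3.9447567462921143), 4.870866298675537)
side org 156 ztop 0.1453 top rect ((647.67236328125, 8.200523376464844), (166.25772094726562, 15.280304908752441), 2.6758341789245605)
```

Call:
play_rows:
  translation:
    - [-10,10,0]
    - [-10,10,0]
    - [-10,10,0]
    - [-10,10,0]
    - [-10,10,0]
  rot:
    - [0,0,7.1]
    - [0,0,7.1]
    - [0,0,7.1]
    - [0,0,7.1]
    - [0,0,7.1]
  jaw: [1,1,1,1,1]

```text
t: 1.97
position: [0.6745, 0.0504, 0.2297]
orientation: [1.43, 2.797, -0.0]
wrist_force: [0.7, 0.3, 0.3]
gripper_width: 1.002
finger_force: 0.0
```

Call:
play_rows:
  translation:
    - [-10,10,0]
    - [-10,0,0]
    - [0,0,0]
    - [0,0,0]
    - [0,0,0]
  rot:
    - [0,0,7.1]
    - [0,0,7.1]
    - [0,0,7.1]
    - [0,0,7.1]
    - [0,0,7.1]
  jaw: [1,1,1,1,1]

```text
t: 2.38
position: [0.6549, 0.06, 0.2299]
orientation: [0.509, 3.1, -0.0]
wrist_force: [-0.3, -0.5, -0.5]
gripper_width: 1.001
finger_force: 0.0
```

Call:
play_rows:
  translation:
    - [0,0,0]
    - [0,0,0]
    - [0,0,0]
    - [0,0,0]
  rot:
    - [0,0,7.1]
    - [0,0,7.1]
    - [0,0,1.1]
    - [0,0,0]
  jaw: [1,1,0.7,0.7]

```text
t: 2.72
position: [0.655, 0.0597, 0.2296]
orientation: [-0.105, -3.14, -0.0]
wrist_force: [-0.0, 0.1, -0.4]
gripper_width: 0.904
finger_force: 0.0
```

```bash
cat > w.py <<'E'
from h import *
import sys
s=r.read_state(); print({k:np.round(s[k],3) for k in ['t','qpos','position','orientation','gripper_width']})
im,D=snap('wrist'); cv2.imwrite(f'pics/{sys.argv[1]}.png',im[:,:,::-1]); W=cloud('wrist',D)
for q,z in [('lid_handle',.128),('lock_grip',.114),('catch_grip',.114)]:
    for x in r.pinpoint('wrist',q)[:1]:
        print(q,np.round(x['uv']),round(x['confidence'],2),np.round(onplane('wrist',x['uv'],z),4))
    for x in r.masks_of('wrist',q)[:1]:
        P=W[x['pixels']&(D>0)]
        zt=np.percentile(P[:,2],90); t=P[abs(P[:,2]-zt)<.004]
        print('  mask',round(x['confidence'],2),x['rect'],'ztop',zt.round(4),cv2.minAreaRect((t[:,:2]*1000).astype(np.float32)))
E
python3 w.py w1
```

```text
{'t': np.float64(2.717), 'qpos': array([ 0.1  ,  0.548, -0.423,  1.744,  0.275,  0.908,  1.065]), 'position': array([0.655, 0.06 , 0.23 ]), 'orientation': array([-0.105, -3.14 , -0.   ]), 'gripper_width': np.float64(0.904)}
lid_handle [198. 130.] 0.86 [0.5825 0.0011 0.128 ]
  mask 0.73 [22.1, 0.0, 378.5, 196.2] ztop 0.1062 ((562.010986328125, 2.5718841552734375), (279.2590026855469, 155.65345764160156), 86.02790069580078)
lock_grip [279. 215.] 0.66 [0.6606 0.0602 0.114 ]
  mask 0.7 [267.5, 173.2, 293.6, 230.3] ztop 0.129 ((656.1823120117188, 62.445098876953125), (13.699210166931152, 25.5930233001709), 85.903076171875)
catch_grip [ 94. 210.] 0.83 [ 0.6448 -0.1046  0.114 ]
  mask 0.7 [81.8, 186.7, 128.0, 228.7] ztop 0.129 ((644.7911987304688, -99.9734115600586), (14.804692268371582, 25.329566955566406), 89.30907440185547)
```

View pics/w1.png

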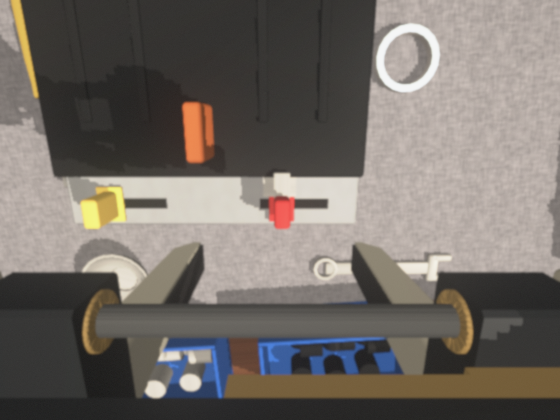

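The red knob top is at (280,212) px, 2 mm from under the TCP, with the tongue towards the lid. I'll go down and grip it.

Call:
play_rows:
  translation:
    - [1,2,-20]
    - [0,0,-25]
    - [0,0,-25]
    - [0,0,-20]
    - [0,0,-15]
  rot:
    - [0,0,0]
    - [0,0,0]
    - [0,0,0]
    - [0,0,0]
    - [0,0,0]
  jaw: [0.6,0.6,0.6,0.6,0.6]

```text
t: 3.48
position: [0.6553, 0.0619, 0.1228]
orientation: [-0.102, -3.138, 0.001]
wrist_force: [0.5, -0.1, -0.1]
gripper_width: 0.601
finger_force: 0.0
```

Call:
play_rows:
  translation:
    - [0,0,-10]
    - [0,0,-8]
    - [0,0,0]
    - [0,0,0]
    - [0,0,0]
  rot:
    - [0,0,0]
    - [0,0,0]
    - [0,0,0]
    - [0,0,0]
    - [0,0,0]
  jaw: [0.6,0.6,0,0,0]

```text
t: 3.9
position: [0.6565, 0.0621, 0.1075]
orientation: [0.102, 3.139, 0.0]
wrist_force: [-0.6, 0.6, 0.7]
gripper_width: 0.435
finger_force: 0.0
```

Call:
play_rows:
  translation:
    - [0,0,0]
    - [0,0,0]
    - [0,0,0]
    - [0,0,0]
  rot:
    - [0,0,0]
    - [0,0,0]
    - [0,0,0]
    - [0,0,0]
  jaw: [0,0,0,0]

```text
t: 4.23
position: [0.6566, 0.0624, 0.1072]
orientation: [0.101, 3.138, 0.001]
wrist_force: [0.9, 3.3, 1.0]
gripper_width: 0.15
finger_force: 17.7
```

Call:
play_rows:
  translation:
    - [0.2,3,0]
    - [0.3,5,0]
    - [0.3,5,0]
    - [0.3,5,0]
    - [0.2,3,0]
  rot:
    - [0,0,0]
    - [0,0,0]
    - [0,0,0]
    - [0,0,0]
    - [0,0,0]
  jaw: [0,0,0,0,0]

```text
t: 4.65
position: [0.658, 0.0836, 0.1072]
orientation: [0.101, 3.138, 0.0]
wrist_force: [0.8, -2.3, 6.7]
gripper_width: 0.149
finger_force: 30.0
```

Call:
play_rows:
  translation:
    - [0.1,2,0]
    - [0.1,2,0]
    - [0,0,0]
  rot:
    - [0,0,0]
    - [0,0,0]
    - [0,0,0]
  jaw: [0,0,0]

```text
t: 4.9
position: [0.6583, 0.0877, 0.1072]
orientation: [0.101, 3.138, 0.001]
wrist_force: [1.4, -0.5, 4.4]
gripper_width: 0.15
finger_force: 30.0
```

Call:
play_rows:
  translation:
    - [0.1,2,0]
    - [0.1,2,0]
    - [0,0,0]
  rot:
    - [0,0,0]
    - [0,0,0]
    - [0,0,0]
  jaw: [0,0,0]

```text
t: 5.15
position: [0.6586, 0.0916, 0.1072]
orientation: [0.101, 3.138, 0.001]
wrist_force: [2.2, -0.6, 6.0]
gripper_width: 0.148
finger_force: 30.0
```

Call:
play_rows:
  translation:
    - [0.1,2,0]
    - [0.1,1,0]
    - [0,0,0]
  rot:
    - [0,0,0]
    - [0,0,0]
    - [0,0,0]
  jaw: [0,0,0]

```text
t: 5.4
position: [0.6587, 0.0933, 0.1072]
orientation: [0.102, 3.138, -0.002]
wrist_force: [2.2, -3.6, 6.9]
gripper_width: 0.147
finger_force: 30.0
```

Call:
play_rows:
  translation:
    - [0.1,1,0]
    - [0.1,1,0]
    - [0,0,0]
  rot:
    - [0,0,0]
    - [0,0,0]
    - [0,0,0]
  jaw: [0,0,0]

```text
t: 5.65
position: [0.6587, 0.0935, 0.1072]
orientation: [0.104, 3.139, -0.005]
wrist_force: [0.0, -8.5, 8.1]
gripper_width: 0.151
finger_force: 30.0
```

Call:
play_rows:
  translation:
    - [0,1,0]
    - [0,1,0]
    - [0,0,0]
  rot:
    - [0,0,0]
    - [0,0,0]
    - [0,0,0]
  jaw: [0,0,0]

```text
t: 5.9
position: [0.6587, 0.0936, 0.1072]
orientation: [0.106, 3.139, -0.009]
wrist_force: [0.0, -12.5, 9.7]
gripper_width: 0.149
finger_force: 30.0
```

Call:
play_rows:
  translation:
    - [-0.2,-3,0]
    - [0,0,0]
    - [0,0,0]
    - [0,0,0]
    - [0,0,0]
  rot:
    - [0,0,0]
    - [0,0,0]
    - [0,0,0]
    - [0,0,0]
    - [0,0,0]
  jaw: [0,0,0.4,0.4,0.4]

```text
t: 6.32
position: [0.6585, 0.0966, 0.1066]
orientation: [0.1, 3.139, 0.003]
wrist_force: [3.7, 3.3, 0.4]
gripper_width: 0.317
finger_force: 2.0
```

Call:
play_rows:
  translation:
    - [0,0,15]
    - [0,0,25]
    - [0,0,30]
    - [0,0,30]
    - [0,0,15]
  rot:
    - [0,0,0]
    - [0,0,0]
    - [0,0,0]
    - [0,0,0]
    - [0,0,0]
  jaw: [0.4,0.4,0.4,0.4,0.4]

```text
t: 6.73
position: [0.6581, 0.0959, 0.2246]
orientation: [0.1, 3.138, 0.001]
wrist_force: [0.1, 0.3, 0.7]
gripper_width: 0.399
finger_force: 0.0
```

Call:
play_rows:
  translation:
    - [-15,-20,0]
    - [-20,-25,0]
    - [-20,-25,0]
    - [-18,-23,0]
    - [0,0,0]
  rot:
    - [0,0,0]
    - [0,0,0]
    - [0,0,0]
    - [0,0,0]
    - [0,0,0]
  jaw: [0.6,0.6,0.6,0.6,0.6]

```text
t: 7.15
position: [0.5806, -0.0032, 0.2209]
orientation: [-0.108, -3.135, 0.006]
wrist_force: [-1.0, -1.1, -0.4]
gripper_width: 0.599
finger_force: 0.0
```

```bash
python3 w.py w2
```

```text
{'t': np.float64(7.15), 'qpos': array([ 0.209,  0.469, -0.429,  1.923,  0.266,  0.811,  1.136]), 'position': array([ 0.581, -0.003,  0.221]), 'orientation': array([-0.108, -3.135,  0.006]), 'gripper_width': np.float64(0.599)}
lid_handle [283.  19.] 0.28 [0.4403 0.0138 0.128 ]
  mask 0.69 [107.0, 18.6, 466.4, 262.3] ztop 0.1061 ((531.8702392578125, 7.415374755859375), (279.349853515625, 200.79501342773438), 86.05204010009766)
  mask 0.59 [372.1, 252.1, 400.7, 281.4] ztop 0.1128 ((641.4312744140625, 95.85438537597656), (14.385011672973633, 27.745601654052734), 84.61614990234375)
catch_grip [176. 284.] 0.63 [ 0.6486 -0.0956  0.114 ]
  mask 0.65 [106.0, 18.9, 464.7, 262.8] ztop 0.1061 ((533.4217529296875, 7.271881103515625), (279.2771911621094, 203.91055297851562), 86.05204010009766)
```

View pics/w2.png

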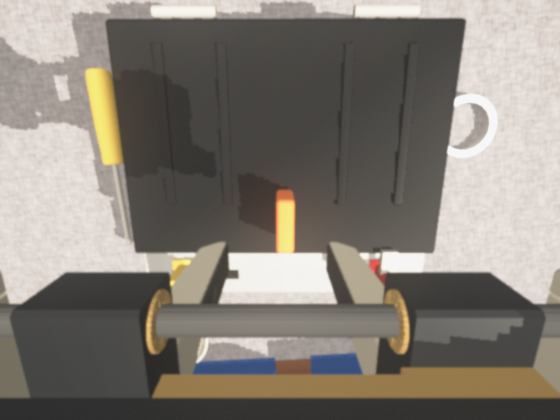

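The fin shows at (285,220) px, in line with the fingers, and the red knob now sits at the far +y end. I'll go down onto the handle.

Call:
play_rows:
  translation:
    - [4,3,-20]
    - [0,0,-25]
    - [0,0,-25]
    - [0,0,-15]
    - [0,0,-12]
  rot:
    - [0,0,0]
    - [0,0,0]
    - [0,0,0]
    - [0,0,0]
    - [0,0,0]
  jaw: [0.6,0.6,0.6,0.5,0.5]

```text
t: 7.92
position: [0.5886, 0.0059, 0.1228]
orientation: [-0.099, -3.138, -0.0]
wrist_force: [0.6, 0.6, 0.6]
gripper_width: 0.518
finger_force: 0.0
```

Call:
play_rows:
  translation:
    - [0,0,0]
    - [0,0,0]
    - [0,0,0]
    - [0,0,0]
    - [0,0,0]
  rot:
    - [0,0,0]
    - [0,0,0]
    - [0,0,0]
    - [0,0,0]
    - [0,0,0]
  jaw: [0,0,0,0,0]

```text
t: 8.33
position: [0.5894, 0.0038, 0.1257]
orientation: [0.102, 3.138, -0.002]
wrist_force: [1.8, -11.9, 3.4]
gripper_width: 0.191
finger_force: 5.7
```

Call:
play_rows:
  translation:
    - [0,0,0]
    - [0,0,0]
    - [0,0,0]
    - [0,0,0]
  rot:
    - [0,0,0]
    - [0,0,0]
    - [0,0,0]
    - [0,0,0]
  jaw: [0,0,0,0]

```text
t: 8.67
position: [0.5893, 0.0018, 0.1257]
orientation: [0.106, 3.139, -0.005]
wrist_force: [0.7, -9.1, 3.7]
gripper_width: 0.148
finger_force: 30.0
```

Call:
play_rows:
  translation:
    - [0,-2,0]
    - [0,-2,0]
    - [0,0,0]
  rot:
    - [0,0,0]
    - [0,0,0]
    - [0,0,0]
  jaw: [0,0,0]

```text
t: 8.92
position: [0.5894, 0.0017, 0.1257]
orientation: [0.101, 3.138, 0.002]
wrist_force: [-0.9, 1.8, 6.8]
gripper_width: 0.148
finger_force: 30.0
```

Call:
play_rows:
  translation:
    - [0,0,1]
    - [0,0,1]
    - [0,0,0]
  rot:
    - [0,0,0]
    - [0,0,0]
    - [0,0,0]
  jaw: [0,0,0]

```text
t: 9.17
position: [0.5891, 0.0017, 0.1266]
orientation: [0.101, 3.139, 0.002]
wrist_force: [0.8, 3.1, -5.3]
gripper_width: 0.15
finger_force: 30.0
```

Call:
play_rows:
  translation:
    - [0,0,1]
    - [0,0,1]
    - [0,0,0]
  rot:
    - [0,0,0]
    - [0,0,0]
    - [0,0,0]
  jaw: [0,0,0]

```text
t: 9.42
position: [0.5886, 0.0018, 0.1285]
orientation: [-0.1, -3.139, -0.001]
wrist_force: [0.9, 5.2, -6.9]
gripper_width: 0.145
finger_force: 30.0
```

Call:
play_rows:
  translation:
    - [0,0,1]
    - [0,0,1]
    - [0,0,0]
  rot:
    - [0,0,0]
    - [0,0,0]
    - [0,0,0]
  jaw: [0,0,0]

```text
t: 9.67
position: [0.5881, 0.0018, 0.1303]
orientation: [-0.1, -3.138, -0.001]
wrist_force: [-1.1, 5.5, -6.9]
gripper_width: 0.148
finger_force: 30.0
```

Call:
play_rows:
  translation:
    - [0,0,1]
    - [0,0,1]
    - [0,0,0]
  rot:
    - [0,0,0]
    - [0,0,0]
    - [0,0,0]
  jaw: [0,0,0]

```text
t: 9.92
position: [0.5876, 0.0018, 0.1322]
orientation: [-0.1, -3.138, -0.001]
wrist_force: [-2.3, 5.0, -6.0]
gripper_width: 0.148
finger_force: 30.0
```

Call:
play_rows:
  translation:
    - [0,0,1]
    - [0,0,1]
    - [0,0,0]
  rot:
    - [0,0,0]
    - [0,0,0]
    - [0,0,0]
  jaw: [0,0,0]

```text
t: 10.17
position: [0.5871, 0.0019, 0.134]
orientation: [-0.1, -3.137, -0.001]
wrist_force: [-2.8, 5.2, -7.8]
gripper_width: 0.146
finger_force: 30.0
```

The lid is up 8 mm, well past the 3 mm of play, at a steady 6–7 N, and it follows the hinge arc. So the catch isn't holding it, and I'll raise it along the arc.

Call:
play_rows:
  translation:
    - [-2,0.1,5.5]
    - [-2.1,0.1,5.6]
    - [-2,0.1,5.4]
    - [-2,0.1,5.4]
    - [-2.3,0.15,5.3]
  rot:
    - [-0.13,-2,0]
    - [-0.13,-2,0]
    - [-0.13,-2,0]
    - [-0.13,-2,0]
    - [-0.13,-2,0]
  jaw: [0,0,0,0,0]

```text
t: 10.58
position: [0.5775, 0.0025, 0.1617]
orientation: [0.094, 2.965, -0.007]
wrist_force: [0.1, 6.6, -6.4]
gripper_width: 0.15
finger_force: 30.0
```

Call:
play_rows:
  translation:
    - [-2.4,0.15,5.2]
    - [-2.7,0.2,5.1]
    - [-2.7,0.2,5.1]
    - [0,0,0]
  rot:
    - [-0.13,-2,0]
    - [-0.13,-2,0]
    - [-0.13,-2,0]
    - [0,0,0]
  jaw: [0,0,0,0]

```text
t: 10.92
position: [0.5692, 0.0031, 0.1777]
orientation: [0.089, 2.859, -0.012]
wrist_force: [-0.8, 5.8, -7.2]
gripper_width: 0.146
finger_force: 30.0
```

```bash
python3 -c "
from h import *
s=r.read_state(); print({k:np.round(s[k],3) for k in ['t','qpos','position','orientation','wrist_force','wrist_torque']})"
```

```text
{'t': np.float64(10.917), 'qpos': array([ 0.017,  0.413, -0.207,  2.208,  0.527,  0.289,  0.858]), 'position': array([0.569, 0.003, 0.178]), 'orientation': array([ 0.089,  2.859, -0.012]), 'wrist_force': array([-0.77 ,  5.778, -7.192]), 'wrist_torque': array([1.211, 0.328, 0.18 ])}
```

The lid tracks well, but joint 6 is nearing its limit. I'll stop tilting here and let the fin turn within the pads.

Call:
play_rows:
  translation:
    - [-3,0.2,5]
    - [-3,0.2,4.8]
    - [-3.4,0.2,4.7]
    - [-3.4,0.2,4.6]
    - [0,0,0]
  rot:
    - [0,0,0]
    - [0,0,0]
    - [0,0,0]
    - [0,0,0]
    - [0,0,0]
  jaw: [0,0,0,0,0]

```text
t: 11.33
position: [0.5562, 0.0039, 0.1962]
orientation: [0.09, 2.863, -0.012]
wrist_force: [-1.7, 7.2, -6.8]
gripper_width: 0.152
finger_force: 30.0
```

```bash
python3 -c "
from h import *
s=r.read_state(); print({k:np.round(s[k],3) for k in ['t','qpos','position','orientation','wrist_force','wrist_torque']})"
```

```text
{'t': np.float64(11.333), 'qpos': array([ 0.048,  0.373, -0.25 ,  2.212,  0.493,  0.331,  0.886]), 'position': array([0.556, 0.004, 0.196]), 'orientation': array([ 0.09 ,  2.863, -0.012]), 'wrist_force': array([-1.744,  7.188, -6.818]), 'wrist_torque': array([1.686, 0.945, 0.303])}
```

Call:
play_rows:
  translation:
    - [-3.7,0.2,4.4]
    - [-3.7,0.2,4.4]
    - [-4,0.3,4.2]
    - [-4,0.3,4.1]
    - [0,0,0]
  rot:
    - [0,0,0]
    - [0,-1,0]
    - [0,0,0]
    - [0,-1,0]
    - [0,0,0]
  jaw: [0,0,0,0,0]

```text
t: 11.75
position: [0.5407, 0.005, 0.2133]
orientation: [0.089, 2.827, -0.011]
wrist_force: [0.4, 8.7, -8.8]
gripper_width: 0.149
finger_force: 30.0
```

Call:
play_rows:
  translation:
    - [-4.2,0.3,3.9]
    - [-4.3,0.3,3.8]
    - [-4.5,0.3,3.6]
    - [-4.6,0.3,3.5]
    - [-4.7,0.3,3.3]
  rot:
    - [0,-1,0]
    - [0,0,0]
    - [0,-1,0]
    - [0,0,0]
    - [0,0,0]
  jaw: [0,0,0,0,0]

```text
t: 12.17
position: [0.5188, 0.0065, 0.231]
orientation: [0.088, 2.793, -0.009]
wrist_force: [0.1, 8.7, -9.4]
gripper_width: 0.152
finger_force: 30.0
```

Call:
play_rows:
  translation:
    - [0,0,0]
    - [0,0,0]
    - [0,0,0]
  rot:
    - [0,0,0]
    - [0,0,0]
    - [0,0,0]
  jaw: [0,0,0]

```text
t: 12.42
position: [0.5189, 0.0065, 0.2309]
orientation: [0.088, 2.793, -0.009]
wrist_force: [-1.9, 9.7, -7.3]
gripper_width: 0.15
finger_force: 30.0
```

```bash
python3 - <<'E'
from h import *
s=r.read_state(); print({k:np.round(s[k],3) for k in ['t','qpos','qd','position','orientation','wrist_force','wrist_torque']})
p=s['position']; print(np.degrees(np.arctan2(p[2]-.094,p[0]-.427))-14+3)
a,D=snap('side'); W=cloud('side',D)
m=(W[...,0]>.4)&(W[...,0]<.62)&(W[...,1]>.06)&(W[...,1]<.14)&(W[...,2]>.12)&(W[...,2]<.32)&(a.max(2)<90)
P=W[m]; print(m.sum(),'lid tilt fit',np.degrees(np.arctan(np.polyfit(P[:,0],P[:,2],1)[0])))
for q in ['lid_handle','lock_grip']: print(q,[(np.round(x['uv']),x['confidence'],np.round(world('side',x['uv'],dep(D,x['uv'])),3)) for x in r.pinpoint('side',q)[:1]])
cv2.imwrite('pics/s1.png',cv2.resize(a[100:340,140:440],None,fx=2,fy=2)[:,:,::-1])
E
```

```text
{'t': np.float64(12.417), 'qpos': array([ 0.012,  0.26 , -0.223,  2.301,  0.52 ,  0.283,  0.835]), 'qd': array([-0.001,  0.003,  0.001, -0.004,  0.001,  0.   , -0.002]), 'position': array([0.519, 0.006, 0.231]), 'orientation': array([ 0.088,  2.793, -0.009]), 'wrist_force': array([-1.924,  9.703, -7.315]), 'wrist_torque': array([1.53 , 1.108, 0.369])}
45.12389828211374
980 lid tilt fit 42.84245520010509
lid_handle [(array([284., 180.]), 0.58, array([0.521, 0.027, 0.241]))]
lock_grip [(array([233., 228.]), 0.57, array([0.66 , 0.099, 0.117]))]
```

View pics/s1.png

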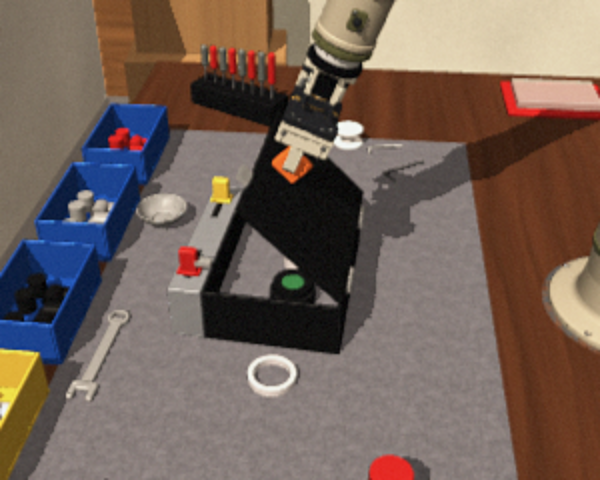

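The side view shows the lid at about 43–45°. The fingers are on the orange handle at (292,165) px, the red knob is at its +y end at (188,260) px, and the bystanders haven't moved. The arm is still, so I'm handing in.

```bash
python3 -c "
from rig import r
print(r.hand_in())"
```

```text
the job is handed in; nothing more can be done
None
```

The job is handed in: the red lock is at its open end stop, a light tug showed the yellow catch was not holding, and the lid is held by its orange handle at about 43–45°; the hand-in call returned no verdict.

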